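Hang the dried trimmer on the rotating rack's snap hook

TASK

The grey trimmer has dried in the slanted stand and goes back on the rotating rack. Turn the rack by its black finger post until the empty snap hook stands over the yellow mark on the base, press the red lever fully down into its notch to lock the rack, then lift the grey trimmer out of the stand and push the loop on its tail in past the hook's red sprung gate until the gate snaps shut behind it. Let go with the trimmer hanging straight down and still from the hook, the rack still locked and everything else left where it stands.

Things in the scene. Friction and masses are not known exactly. Their poses are not given: they have to be found in the camera images.
- rack: Fixed foot of the rotating rack: grey disc 210 mm across, 18 mm high, with a column. Origin on the counter on the rack's axis, z up. Loading side = its own -y, with a yellow mark on the disc 90 mm from the axis; the lock lever reaches to its own +x. The rotating part carries a clear tray 270 mm across (underside at z 240 mm, floor 246, rim top 260) that overhangs the hooks.
- carousel (a joint): Turn of the rack's rotating part, rad, counter-clockwise from above positive; 0 = empty hook over the yellow mark. Starts between -1.2 and -0.4. Friction 0.06 N m, stays where left, no stops. Four steel hooks 90 degrees apart hang under the tray; three carry a brush, a comb and guards, the one below the finger post is empty.
- post (a point): Finger post of the rack: upright black peg, 14 mm across, 38 mm high, standing on the tray 108 mm from the axis, at the same side as the empty hook. The point lies on its centre line, 22 mm above the tray floor (z 268 mm), 16 mm below its top. Frame turns with the rack.
- lock_lever (a joint): Red lock lever, rad: 0 = raised 40 degrees (start), 0.70 = down, level. Hinged on the rack's axis at z 256 mm about the rack's y; stays where left, moves with about 0.5 N at the tip. It enters the notch of a tray collar (radius 45 mm, top z 266) only if a hook is over the mark within about 0.1 rad, and centres the rack; else it stops near 0.4.
- lever_tip (a point): Middle of the lever's flat red paddle, 90 mm from its hinge; moves with the lever. Paddle 16 mm wide, 8 mm thick, from 59 to 95 mm from the hinge; its top is at z 260 mm when level. Pushed straight down at 66 mm from the rack's axis it goes all the way.
- hook_seat (a point): Empty snap hook: where the centre of the loop's end bar rests in the hook's bottom, 85 mm from the axis, z 179.5 mm. Turns with the rack; its -y points outward from the axis. The hook is 6 mm wire in the upright plane through the axis: back wire 12 mm inward of the seat, upturned tip 12 mm outward with its top 18.5 mm above the seat; the mouth above the tip is closed by the gate.
- gate (a joint): Red sprung gate of that hook, 4 mm bar 30 mm long, rad: 0 shut, 0.6 fully in. Hinged 10 mm inward of and 40 mm above the seat; shut, its free end rests inside the tip 16 mm above the seat. Opens only inward, 2 to 4 N, springs back. A bar moved in level over the tip, 27 mm above the seat, till above the seat, then straight down, passes it.
- stand: White drying stand, fixed: plate 150 x 150 mm with two slanted lanes 92 mm apart that rise 35 degrees towards its own +y. Origin on the counter, z up. Each lane is a rail 24 mm wide with a head cup 30 mm long at its low end, open on top. The trimmers lie in the lanes, loop end up, in either order.
- trimmer_grey: Grey trimmer, 130 to 210 g: body 32 wide (x) x 100 long (y, -52 to +48) x 28 thick (z) mm, flat sides, cutting head at its -y end (to y -72), black loop at its +y end. Origin mid-thickness, near the centre of mass. In the stand +y points up the slope, z square off the slope, origin 66 mm above the counter; it lifts out square to the slope.
- trimmer_grey_eye (a point): Centre of the end bar of the grey trimmer's tail loop, at (0, 70, 0) mm in the trimmer's frame (same axes). Round bar 5 mm thick; the opening, seen along the trimmer's z, is 20 mm wide (x) and 19 mm long (y).
- trimmer_silver: Silver trimmer of the same size and shape in the other lane; stays there.
- tumbler: Glass tumbler, 72 mm wide, 105 mm high, origin under its foot; leave.
- comb_green: Green comb lying flat, 180 x 32 x 5 mm; leave.
- oil_bottle: Small clear bottle with a red cap, 28 mm wide, 85 mm high; leave.
- guard_comb: Blue guard comb, 42 x 26 x 22 mm; leave.
- brush: Cleaning brush lying flat, 150 mm long; leave.
- jar_lid: Aluminium jar lid, 64 mm wide, 12 mm high; leave.
Things that resemble listed ones, but are neither listed nor needed, are in the scene too. What is shaped like the trimmer_grey but pink or turquoise is not meant.

How it is judged:
By the outcome, as a careful person would: the job done as asked, in the order asked, and still so for the second after the job is handed in, with the robot touching nothing.
It also fails if it takes over 67 s, if anything falls off the work surface, if the arm or the gripper's body presses on something with over 40 N, if the wrist force passes 120 N, or if a joint passes its speed limit or range.

ROBOT

A 7-joint arm with a two-finger parallel gripper is mounted at the origin on the work surface. World frame = base frame: x ahead of the robot, y to its left, z up, the work surface at z = 0. Lengths are in m, angles in rad, forces in N, time in s.
With the tool pointing down it reaches from about 0.425 to 0.875 m from the base axis. Payload 4.7 kg.
Tool frame: the origin (TCP) lies at the very end of the fingers, on their centre line; the grasp point (between the pads) lies 19 mm behind it (ctrl.grasp_offset is the distance from the TCP to the grasp point, in m); z points along the fingers, y is the direction in which the jaws open and shut (so a half turn about z gives the same grasp; the last joint's range is limited). The gripper opens to 87 mm and grips with 3 to 60 N. Pads are 19 mm wide; open, the fingers measure 117 mm over their backs; the gripper's body (75 mm by 190 mm) begins 51 mm behind the grasp point.
Start: joints at [-1.273, 0.321, -0.07, 1.45, 0.023, 1.371, -0.057], TCP at [0.182, 0.624, 0.223] pointing down, gripper open.
Joint ranges: [-2.86, 2.86], [-0.3, 2.09], [-1.38, 1.24], [0.06, 2.45], [-1.56, 4.7], [0.09, 2.05], [-2.69, 2.69]. Speed limits (rad/s): [2.57, 2.57, 3.14, 3.14, 3.14, 3.14, 3.14].

INTERFACE

Orientations are given as a rotation vector (axis times angle).
In Python, from bench import ctrl gives the robot as it stands.
- The arm moves only by the shell command python3 -m creep 'ROWS' [FORCE]. ROWS is JSON, a list that holds one entry, the list of rows, each a list of 7 numbers: the opening, from 0 (shut) to 1 (fully open), then the shift along the tool's x, y, z in mm, then the turn, a rotation vector about the tool's x, y, z in rad. In form: [[[grip, dx, dy, dz, rx, ry, rz], ...]]. A call has 1 to 5 rows; each row is the pose to reach, as a shift and turn from the pose commanded when the call began, along the tool's axes at that moment; what a row does not reach only later rows make up. A row lasts 1/10 s, in which the tool goes at most 50 mm and 8.59 degrees, less where a joint would pass 70% of its speed; a pose out of reach is approached as far as the arm can. A call with a gripper value outside its range is refused whole. The fingers move at their own pace and stop on an object; FORCE is the grip in N (left out, the last holds). Time passes only in rows, so rows that repeat a pose let the fingers close. It gives the time, the measured TCP pose, the force and the opening at its end, in the units of the state.
- ctrl.get_state(): the state, without advancing time (a new reading comes with each control period).
- ctrl.get_image(name): name is "scene" or "top"; returns the picture (420x560x3 uint8, red, green, blue); there is no depth.
- ctrl.camera_params(name): a dict with "K" (3x3 intrinsics, pixels), "k1" (the pictures are not rectified: a ray, as slopes to the right and down, at radius r is drawn at 1 + k1 r^2 times it, then the intrinsics apply), "pose" (4x4, takes a point from camera to world coordinates). Camera axes: x right, y down, z forward; pixel columns grow to the right and rows downward; lengths in m; the calibration is good to about 2 mm. A picture is of the moment at which its call begins. camera_params takes no time and is no camera call.
- ctrl.close_job(): hands the job in, once; it reports no verdict.
The state is a dict: "time": time; "joint_positions": joint angles; "qd": joint speeds; "joint_torque": joint torques, N m; "position": TCP position; "tool_rot": TCP orientation; "ft_force": force on the tool from outside, world axes, zero at the start; "torque": the same for the moment, N m; "grip_width": opening from 0.0 (shut) to 1.0 (fully open).
Only numpy, scipy, OpenCV 4.12 (cv2) and the standard library are available. Lean on these libraries where they do the work, as an engineer would, in place of code of your own. Each camera call takes 0.05 s, during which the arm holds its last target. There are 200 camera calls.

## Working session

There is one attempt and no reset: what is moved stays moved. The work goes in short steps, Python scripts to look and compute and a shell command to move; the robot and the scene stay as the last step left them, time stands still between calls to the robot, and variables do not carry over. Pictures are saved under pics/ and viewed, about 8 in all and at most 12, crops included, and the job is handed in when it is done.

```bash
ls; mkdir -p pics; python3 - <<'E'
from bench import ctrl
import cv2, numpy as np
np.set_printoptions(precision=4,suppress=True)
for n in("scene","top"):
    cv2.imwrite(f"pics/{n}0.png",cv2.resize(ctrl.get_image(n)[:,:,::-1],(800,600),interpolation=cv2.INTER_CUBIC))
    print(n,ctrl.camera_params(n))
print(ctrl.get_state(),ctrl.grasp_offset)
E
```

```text
pics
scene {'K': array([[516.018 ,   0.    , 280.393 ],
       [  0.    , 516.018 , 214.9104],
       [  0.    ,   0.    ,   1.    ]]), 'k1': -0.10450424286221469, 'pose': array([[ 0.8518,  0.2907, -0.4359,  1.1416],
       [ 0.5239, -0.4778,  0.7051, -0.9461],
       [-0.0033, -0.829 , -0.5593,  0.9694],
       [ 0.    ,  0.    ,  0.    ,  1.    ]])}
top {'K': array([[474.7962,   0.    , 273.9317],
       [  0.    , 474.7962, 201.9949],
       [  0.    ,   0.    ,   1.    ]]), 'k1': -0.09989076076839846, 'pose': array([[ 0.0104, -0.9894,  0.1447,  0.3882],
       [-0.9998, -0.0129, -0.0167,  0.0119],
       [ 0.0184, -0.1445, -0.9893,  1.3773],
       [ 0.    ,  0.    ,  0.    ,  1.    ]])}
{'time': 0.1, 'joint_positions': array([-1.2729,  0.3217, -0.0701,  1.4515,  0.0226,  1.3708, -0.0569]), 'qd': array([ 0.0002, -0.0004, -0.0019, -0.0042, -0.0005,  0.0004, -0.0004]), 'joint_torque': array([  0.0001, -49.2565,  -0.4056, -31.3402,  -0.0642,   0.0394,
         0.0001]), 'position': array([0.1819, 0.6235, 0.2216]), 'tool_rot': array([-0.4442, -3.1099,  0.0026]), 'ft_force': array([-0.4122, -0.1659,  0.4985]), 'torque': array([-0.0224, -0.038 ,  0.017 ]), 'grip_width': 1.0029843436742092} 0.0187
```

View pics/scene0.png

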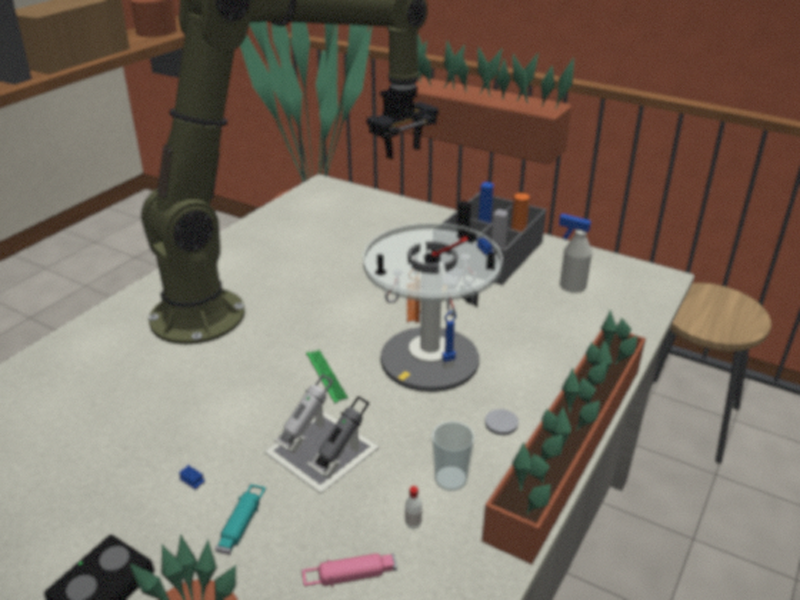

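View pics/top0.png

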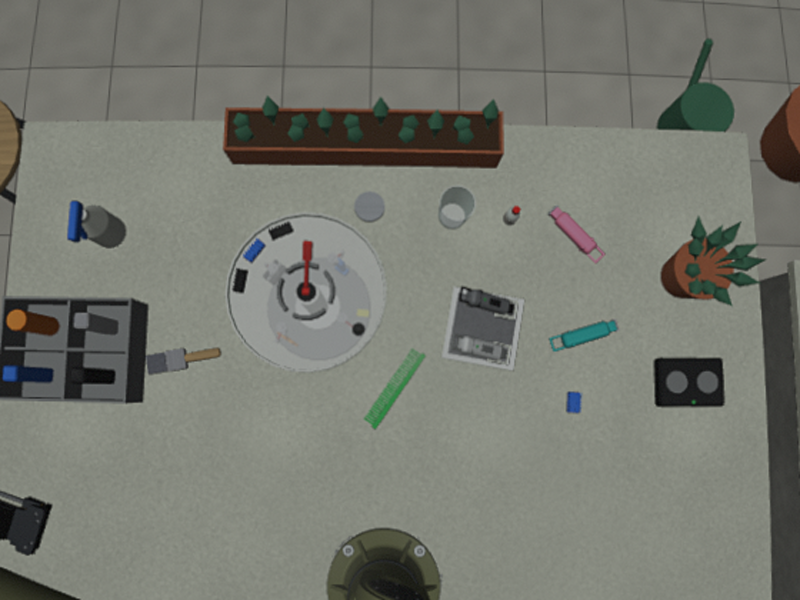

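The scene view shows the rack at about (430,310), the post at (380,263), the yellow mark at (404,376) and the dark grey trimmer in the right lane with its loop at (360,405). In the top view the rack axis is near (306,292), the post at (358,329), the yellow mark at (362,313), the lever pointing up (world +x), and the grey trimmer at (487,302).

```bash
cat > h.py <<'E'
import numpy as np, cv2
from bench import ctrl
from scipy.spatial.transform import Rotation as R
np.set_printoptions(precision=4,suppress=True)
P={n:ctrl.camera_params(n) for n in("scene","top")}
def ray(n,uv):
    p=P[n]; q=cv2.undistortPoints(np.array([[uv]],float),p["K"],np.array([p["k1"],0,0,0]))[0,0]
    return p["pose"][:3,3],p["pose"][:3,:3]@np.array([*q,1])
def plane(n,uv,z):
    o,d=ray(n,uv); return o+d*(z-o[2])/d[2]
def tri(a,b):
    o1,d1=ray("scene",a);o2,d2=ray("top",b)
    t=np.linalg.lstsq(np.c_[d1,-d2],o2-o1,rcond=None)[0]
    p,q=o1+d1*t[0],o2+d2*t[1]; return (p+q)/2,np.linalg.norm(p-q)
def proj(n,X):
    p=P[n];c=p["pose"][:3,:3].T@(np.array(X,float)-p["pose"][:3,3])
    r=c[:2]/c[2];r=r*(1+p["k1"]*(r@r)); return p["K"][:2,:2]@r+p["K"][:2,2]
def blobs(n,im,lo,hi,roi,amin=4):
    x0,y0,x1,y1=roi; h=cv2.cvtColor(im[y0:y1,x0:x1],cv2.COLOR_RGB2HSV)
    m=cv2.inRange(h,np.array(lo),np.array(hi))
    k,l,s,c=cv2.connectedComponentsWithStats(m)
    return [(c[i]+[x0,y0],s[i]+np.array([x0,y0,0,0,0])) for i in range(1,k) if s[i,4]>=amin]
def move(s,T,Rt=None):  # rows needed, tool axes: shift mm and rotvec
    r0=R.from_rotvec(s["tool_rot"]); print("shift mm",r0.inv().apply(np.array(T)-s["position"])*1000, "rot",(r0.inv()*(Rt or r0)).as_rotvec())
E
python3 - <<'E'
from h import *
S=ctrl.get_image("scene");T=ctrl.get_image("top")
cv2.imwrite("pics/rawT.png",T[:,:,::-1]);cv2.imwrite("pics/rawS.png",S[:,:,::-1])
f=0.7
for name,lo,hi,roiT,roiS in [("yellow",(20,90,60),(35,255,255),(235,205,270,240),(270,255,295,272)),
  ("black",(0,0,0),(180,255,45),(240,220,262,240),(258,170,275,196)),
  ("red",(170,120,50),(180,255,255),(205,160,225,215),(295,160,335,185)),
  ("red0",(0,120,50),(6,255,255),(205,160,225,215),(295,160,335,185))]:
    print(name)
    for n,im,r in(("top",T,roiT),("scene",S,roiS)):
        for c,s in blobs(n,im,lo,hi,r): print(" ",n,c,s,"z.018",plane(n,c,.018),"z.284",plane(n,c,.284))
def crop(im,x0,y0,x1,y1,k): return cv2.resize(im[y0:y1,x0:x1,::-1],None,fx=k,fy=k,interpolation=cv2.INTER_CUBIC)
a=crop(T,300,190,380,270,5);b=crop(S,180,260,280,340,4)
c=crop(T,155,145,275,265,3.3)
W=np.zeros((600,800,3),np.uint8);
W[:400,:400]=a;W[:320,400:800]=b
W[320:600,400:680]=cv2.resize(c,(280,280))
cv2.imwrite("pics/crop1.png",W)
E
```

```text
yellow
  scene [282.3611 262.6667] [279 260   8   7  36] z.018 [0.5347 0.0453 0.018 ] z.284 [ 0.7044 -0.2319  0.284 ]
black
  top [250.4595 230.0811] [247 227   8   7  37] z.018 [0.5047 0.0554 0.018 ] z.284 [0.4819 0.0469 0.284 ]
  scene [265.75 185.55] [265 180   3  11  20] z.018 [0.2559 0.3871 0.018 ] z.284 [0.5035 0.0143 0.284 ]
red
red0
  top [214.1914 186.3765] [211 169   7  38 162] z.018 [0.6305 0.163  0.018 ] z.284 [0.5831 0.1334 0.284 ]
  scene [324.2941 166.7647] [322 165   6   5  17] z.018 [0.371  0.6217 0.018 ] z.284 [0.5864 0.1834 0.284 ]
  scene [307.5333 175.9333] [302 173  13   7  30] z.018 [0.3506 0.5263 0.018 ] z.284 [0.5717 0.1146 0.284 ]
```

View pics/crop1.png

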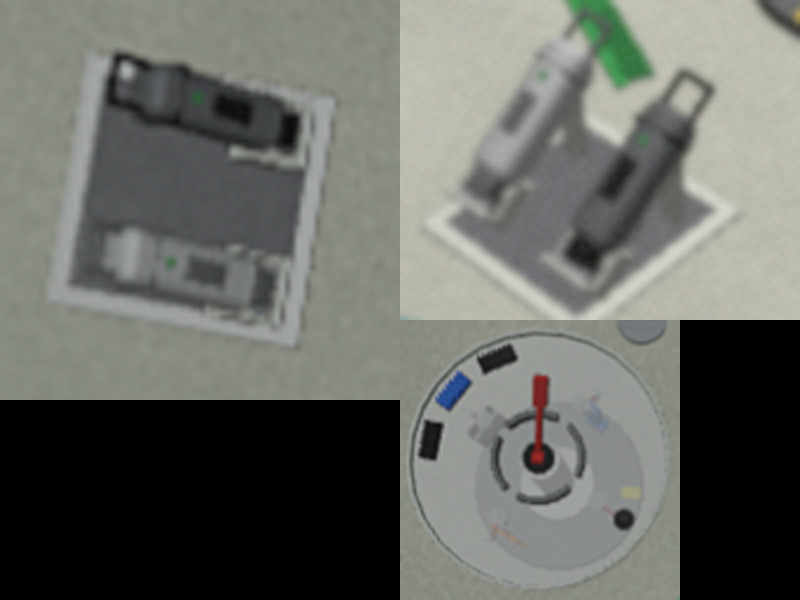

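The crop shows the grey trimmer in the far (+x) lane with its loop bar at top px (323.4,206) and scene px (254.5,280). The head is at about top px (358,216). The rack's rim centre is at top px (214.4,205.4).

```bash
python3 - <<'E'
from h import *
T=cv2.imread("pics/rawT.png")[:,:,::-1]
print("axis rim",plane("top",(214.4,205.4),.26))
print("hinge",plane("top",((538-400)/2.3333+155,(457-320)/2.3333+145),.262))
print("yellow top",plane("top",(253.6,218.7),.018))
print("post top", plane("top",(250.7,230.2),.28),plane("scene",(266,181),.284),tri((266,181),(250.7,230.2)))
print("lever end", plane("top",(540/2.3333+155-400/2.3333,(377-320)/2.3333+145),.256+.095*np.sin(.698)))
a=lambda u,v:(300+u/5,190+v/5)
b=lambda u,v:(180+(u-400)/4,260+v/4)
C=[plane("top",a(*q),.006) for q in((50,297),(92,57),(332,100),(297,345))]
print(np.array(C),"ctr",np.mean(C,0),[np.linalg.norm(C[i]-C[i-1]) for i in range(4)])
D=[plane("scene",b(*q),.006) for q in((428,222),(740,212))];print("scene corners",np.array(D))
print("eye",tri(b(698,82),a(117,80)))
print("green dot",tri(b(642,140),a(198,97)))
print("head",tri(b(578,258),a(296,132)))
E
```

```text
axis rim [0.5415 0.1343 0.26  ]
hinge [0.5453 0.1348 0.262 ]
yellow top [0.5376 0.0469 0.018 ]
post top [0.4819 0.0464 0.28  ] [0.4914 0.0343 0.284 ] (array([0.4826, 0.0468, 0.2751]), np.float64(0.0007075292182476681))
lever end [0.6165 0.1291 0.3171]
[[ 0.4518 -0.1168  0.006 ]
 [ 0.5922 -0.1415  0.006 ]
 [ 0.5685 -0.2829  0.006 ]
 [ 0.4253 -0.2602  0.006 ]] ctr [ 0.5095 -0.2003  0.006 ] [np.float64(0.14581488634056874), np.float64(0.14249892707640127), np.float64(0.1433644290311559), np.float64(0.14495921783396118)]
scene corners [[ 0.4284 -0.2575  0.006 ]
 [ 0.5964 -0.1427  0.006 ]]
eye (array([ 0.5661, -0.1432,  0.1048]), np.float64(0.002606961097762471))
green dot (array([ 0.5579, -0.1909,  0.0892]), np.float64(0.0011589136941893153))
head (array([ 0.5475, -0.2542,  0.0349]), np.float64(0.004064300078515912))
```

```bash
cat >> h.py <<'E'
AX=np.array([.543,.1345]); PSI=-.077
OUT=np.array([np.sin(PSI),-np.cos(PSI),0])  # rack -y
TAN=np.array([np.cos(PSI),np.sin(PSI),0])   # rack +x
def tool(y,z,s):  # tool rotation with jaw axis y, approach z, sign nearest current
    z=np.array(z)/np.linalg.norm(z); y=np.array(y,float);y-=z*(y@z);y/=np.linalg.norm(y)
    c=R.from_rotvec(s["tool_rot"]); L=[R.from_matrix(np.c_[np.cross(k*y,z),k*y,z]) for k in(1,-1)]
    return min(L,key=lambda r:(c.inv()*r).magnitude())
def st():
    s=ctrl.get_state(); print("t",round(s["time"],2),"pos",s["position"],"F",s["ft_force"],"g",round(s["grip_width"],3)); print("axes\n",R.from_rotvec(s["tool_rot"]).as_matrix(),"q",s["joint_positions"]); return s
E
python3 - <<'E'
from h import *
s=st()
p=np.array([.482,.0466])
u=p-AX; print(np.linalg.norm(u), np.arctan2(u[1],u[0])-np.arctan2(OUT[1],OUT[0]))
t=np.array([-u[1],u[0],0])
Rt=tool(t,[0,0,-1],s)
for z in(.40,.262): move(s,[*p,z],Rt)
E
```

```text
t 0.2 pos [0.182  0.6237 0.2219] F [0.1846 0.7991 0.1581] g 0.998
axes
 [[-0.96    0.28   -0.0003]
 [ 0.28    0.96   -0.0011]
 [-0.0001 -0.0012 -1.    ]] q [-1.2729  0.3215 -0.0701  1.4512  0.0226  1.3708 -0.0569]
0.10699256983547972 -0.5296677937114316
shift mm [-449.6268 -470.1854 -177.5447] rot [-0.0011 -0.0007 -1.2479]
shift mm [-449.6163 -470.0245  -39.5448] rot [-0.0011 -0.0007 -1.2479]
```

```bash
python3 -m creep '[[[1,0,0,-180,0,0,-0.624],[1,0,0,-180,0,0,-0.624],[1,0,0,-180,0,0,-0.624],[1,0,0,-180,0,0,-0.624],[1,0,0,-180,0,0,-0.624]]]'
for i in 1 2; do python3 -m creep '[[[1,-30,-215,0,0,0,0],[1,-30,-215,0,0,0,0],[1,-30,-215,0,0,0,0],[1,-30,-215,0,0,0,0],[1,-30,-215,0,0,0,0]]]' ; done
python3 -m creep '[[[1,-30,-215,0,0,0,-0.624],[1,-30,-215,0,0,0,-0.624],[1,-30,-215,0,0,0,-0.624],[1,-30,-215,0,0,0,-0.624],[1,-30,-215,0,0,0,-0.624]]]'
python3 - <<'E'
from h import *
s=st()
p=np.array([.482,.0466]); u=p-AX;t=np.array([-u[1],u[0],0])
move(s,[*p,.262],tool(t,[0,0,-1],s))
E
```

```text
time: 0.7
position: [0.1823, 0.6254, 0.4086]
tool_rot: [-0.536, 3.092, 0.014]
ft_force: [0.2, 0.4, 0.6]
grip_width: 1.0
time: 1.2
position: [0.2857, 0.4262, 0.4023]
tool_rot: [-0.518, 3.097, -0.003]
ft_force: [0.2, 0.0, -0.4]
grip_width: 1.004
time: 1.7
position: [0.3843, 0.2335, 0.402]
tool_rot: [-0.519, 3.098, -0.002]
ft_force: [-0.3, 0.2, -0.0]
grip_width: 1.002
time: 2.2
position: [0.4824, 0.0451, 0.4016]
tool_rot: [1.464, -2.779, -0.001]
ft_force: [0.0, 0.1, -0.9]
grip_width: 1.001
t 2.2 pos [0.4824 0.0451 0.4016] F [ 0.0315  0.1468 -0.8637] g 1.001
axes
 [[-0.5658 -0.8246 -0.0009]
 [-0.8246  0.5658  0.0001]
 [ 0.0004  0.0008 -1.    ]] q [-0.6882 -0.0853  0.5017  1.5379  0.041   1.6792  2.3565]
shift mm [ -1.0554   1.0818 139.5756] rot [ 0.0008 -0.0004  0.0053]
```

```bash
python3 -m creep '[[[1,-1,1,139,0,0,0],[1,-1,1,139,0,0,0],[1,-1,1,139,0,0,0],[1,-1,1,139,0,0,0]]]'
python3 -m creep '[[[0,0,0,0,0,0,0],[0,0,0,0,0,0,0],[0,0,0,0,0,0,0],[0,0,0,0,0,0,0],[0,0,0,0,0,0,0]]]' 6
python3 -m creep '[[[0,0,0,0,0,0,0],[0,0,0,0,0,0,0],[0,0,0,0,0,0,0]]]' 6
python3 - <<'E'
from h import *
s=st(); im=ctrl.get_image("top"); im2=ctrl.get_image("scene")
W=np.hstack([cv2.resize(im[150:270,150:290],(400,343)),cv2.resize(im2[100:290,200:400],(400,380))[:343]])
cv2.imwrite("pics/grip.png",W[:,:,::-1])
for a in (.1,.2,.3,.4,.5,.5297,.55):
    u=s["position"][:2]-AX;c,q=np.cos(a),np.sin(a)
    print(a);move(s,[*(AX+[c*u[0]-q*u[1],q*u[0]+c*u[1]]),s["position"][2]])
E
```

```text
time: 2.6
position: [0.4799, 0.0486, 0.2598]
tool_rot: [1.455, -2.78, -0.004]
ft_force: [-0.9, 0.8, 0.5]
grip_width: 1.001
time: 3.1
position: [0.482, 0.0474, 0.2638]
tool_rot: [-1.456, 2.783, -0.0]
ft_force: [-1.1, -0.5, -0.0]
grip_width: 0.63
time: 3.4
position: [0.4819, 0.0474, 0.2636]
tool_rot: [-1.457, 2.783, 0.0]
ft_force: [-0.5, 0.0, -0.1]
grip_width: 0.354
t 3.4 pos [0.4819 0.0474 0.2636] F [-0.4621  0.0339 -0.1054] g 0.354
axes
 [[-0.5701 -0.8216  0.0001]
 [-0.8216  0.5701  0.0001]
 [-0.0002 -0.     -1.    ]] q [-0.6813 -0.0763  0.5044  1.8007  0.0373  1.4077  2.3509]
0.1
shift mm [ -0.4733 -10.6258   0.0006] rot [0. 0. 0.]
0.2
shift mm [ -2.0051 -21.1512   0.0014] rot [0. 0. 0.]
0.3
shift mm [ -4.58   -31.4711   0.0023] rot [0. 0. 0.]
0.4
shift mm [ -8.1723 -41.4824   0.0034] rot [0. 0. 0.]
0.5
shift mm [-12.7461 -51.0851   0.0047] rot [0. 0. 0.]
0.5297
shift mm [-14.2871 -53.8441   0.005 ] rot [0. 0. 0.]
0.55
shift mm [-15.3872 -55.703    0.0053] rot [0. 0. 0.]
```

View pics/grip.png

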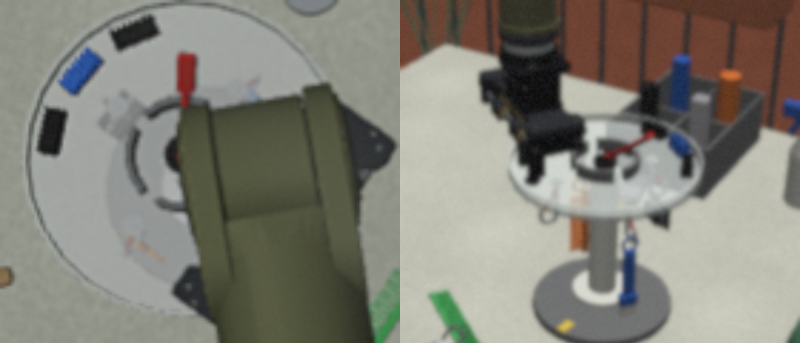

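The fingers straddle the post at scene-crop (545,165) and are still closing.

```bash

python3 -m creep '[[[0,0,0,0,0,0,0],[0,0,0,0,0,0,0],[0,0,0,0,0,0,0],[0,0,0,0,0,0,0]]]' 6
python3 -m creep '[[[0,0,-5,0,0,0,0],[0,-0.5,-10.5,0,0,0,0],[0,-1,-16,0,0,0,0],[0,-2,-21,0,0,0,0],[0,-3,-26,0,0,0,0]]]' 6
python3 -m creep '[[[0,-1.5,-5.5,0,0,0,0],[0,-3,-10.5,0,0,0,0],[0,-5,-15.5,0,0,0,0],[0,-7,-20.5,0,0,0,0],[0,-9.5,-25,0,0,0,0]]]' 6
python3 -m creep '[[[0,-1.5,-3,0,0,0,0],[0,-1.8,-3,0,0,0,0],[0,-1.8,-3,0,0,0,0],[0,-1.8,-3,0,0,0,0]]]' 6
python3 - <<'E'
from h import *
s=st();u=s["position"][:2]-AX; print(np.linalg.norm(u), np.arctan2(u[1],u[0])-np.arctan2(OUT[1],OUT[0]))
E
```

```text
time: 3.9
position: [0.4818, 0.0474, 0.2635]
tool_rot: [1.457, -2.783, -0.0]
ft_force: [-0.0, 0.7, 0.1]
grip_width: 0.158
time: 4.4
position: [0.5054, 0.0348, 0.2636]
tool_rot: [-1.456, 2.784, -0.0]
ft_force: [-1.4, 0.1, 0.8]
grip_width: 0.158
time: 4.9
position: [0.5314, 0.0284, 0.2636]
tool_rot: [-1.456, 2.783, -0.0]
ft_force: [-0.3, -0.4, 0.9]
grip_width: 0.161
time: 5.3
position: [0.5345, 0.0281, 0.2636]
tool_rot: [-1.456, 2.783, -0.001]
ft_force: [-0.2, -0.5, 0.2]
grip_width: 0.156
t 5.3 pos [0.5345 0.0281 0.2636] F [-0.1829 -0.4713  0.168 ] g 0.156
axes
 [[-0.5703 -0.8215  0.0005]
 [-0.8215  0.5703 -0.0002]
 [-0.0001 -0.0005 -1.    ]] q [-0.6393  0.0518  0.5617  1.6929 -0.0278  1.4045  2.4612]
0.10669889166964108 -0.003146399485747464
```

```bash

python3 -m creep '[[[0.5,0,0,0,0,0,0],[0.5,0,0,0,0,0,0],[0.5,0,0,0,0,0,0],[0.5,0,0,0,0,0,0]]]' 6
python3 -m creep '[[[0.5,0,0,-50,0,0,0],[0.5,0,0,-100,0,0,0],[0,0,0,-130,0,0,0],[0,0,0,-130,0,0,0]]]' 20
python3 - <<'E'
from h import *
s=st(); Rt=tool(OUT,[0,0,-1],s); T=np.r_[AX,0]+.066*TAN
for z in (.394,.33,.2585): move(s,T+[0,0,z],Rt)
im=ctrl.get_image("top"); im2=ctrl.get_image("scene")
W=np.hstack([cv2.resize(im[150:270,150:290],(400,343)),cv2.resize(im2[100:290,200:400],(400,380))[37:]])
cv2.imwrite("pics/turned.png",W[:,:,::-1])
for c,b in blobs("scene",im2,(20,90,60),(35,255,255),(270,255,295,272)): print(c,plane("scene",c,.018))
for c,b in blobs("scene",im2,(0,0,0),(180,255,55),(270,175,310,215)): print(c,b)
print("expected post base/top px",proj("scene",np.r_[AX,.246]+.108*OUT),proj("scene",np.r_[AX,.284]+.108*OUT))
E
```

```text
time: 5.7
position: [0.5343, 0.0285, 0.2635]
tool_rot: [-1.457, 2.783, 0.0]
ft_force: [-0.2, 0.4, -0.2]
grip_width: 0.43
time: 6.1
position: [0.5362, 0.0283, 0.3985]
tool_rot: [-1.453, 2.776, -0.003]
ft_force: [0.4, -0.4, -0.2]
grip_width: 0.396
t 6.1 pos [0.5362 0.0283 0.3985] F [ 0.3825 -0.3846 -0.2177] g 0.396
axes
 [[-0.5701 -0.8215  0.0083]
 [-0.8215  0.5702  0.0019]
 [-0.0063 -0.0058 -1.    ]] q [-0.6434  0.037   0.5661  1.4419 -0.0212  1.6599  2.4552]
shift mm [-124.4714   -1.9669    5.3016] rot [-0.002   0.0087  1.0411]
shift mm [-124.0693   -1.5969   69.2993] rot [-0.002   0.0087  1.0411]
shift mm [-123.6202   -1.1836  140.7966] rot [-0.002   0.0087  1.0411]
[282.3611 262.6667] [0.5347 0.0453 0.018 ]
[301.8947 181.0526] [298 178   9   6  38]
[278.6667 193.8519] [277 188   4  12  27]
expected post base/top px [278.5692 199.0638] [278.4922 186.6325]
```

View pics/turned.png

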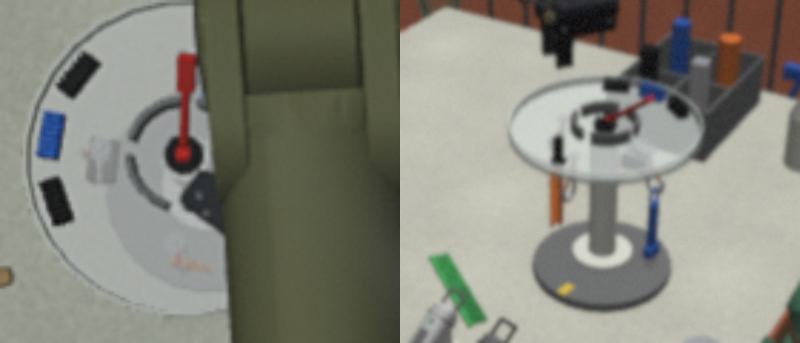

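The rack has turned: the post stands at scene-crop (558,150), and blob px (278.7,194) matches the expected position above the mark. Next is the lever.

```bash

python3 -m creep '[[[0,-124.5,-2,3,0,0,0.74],[0,-124.5,-2,3,0,0,0.74],[0,-124.5,-2,3,0,0,0.74],[0,-124.5,-2,3,0,0,0.74],[0,-124.5,-2,3,0,0,0.74]]]' 20
python3 -m creep '[[[0,0,0,0,0,0,0.15],[0,0,0,0,0,0,0.3],[0,0,0,0,0,0,0.3],[0,0,0,0,0,0,0.3]]]' 20
python3 - <<'E'
from h import *
s=st(); Rt=tool(OUT,[0,0,-1],s); T=np.r_[AX,0]+.066*TAN
for z in (.33,.2585): move(s,T+[0,0,z],Rt)
E
```

```text
time: 6.7
position: [0.6066, 0.1307, 0.3873]
tool_rot: [0.344, -3.118, 0.003]
ft_force: [-0.3, -0.2, -0.7]
grip_width: 0.005
time: 7.1
position: [0.6065, 0.1296, 0.3891]
tool_rot: [-0.113, -3.137, 0.001]
ft_force: [-0.3, 0.1, 0.6]
grip_width: 0.002
t 7.1 pos [0.6065 0.1296 0.3891] F [-0.3217  0.1467  0.5574] g 0.002
axes
 [[-0.9974  0.0721 -0.0022]
 [ 0.0721  0.9974 -0.0006]
 [ 0.0021 -0.0007 -1.    ]] q [-0.743   0.2646  0.6408  1.2479 -0.1576  1.6807  1.3624]
shift mm [-2.4164  0.0231 59.1245] rot [-0.0007 -0.0021  0.0048]
shift mm [ -2.5696   0.0758 130.6243] rot [-0.0007 -0.0021  0.0048]
```

```bash

python3 -m creep '[[[0,-2.5,0,40,0,0,0],[0,-2.5,0,70,0,0,0],[0,-2.5,0,85,0,0,0],[0,-2.5,0,100,0,0,0],[0,-2.5,0,110,0,0,0]]]' 20
python3 -m creep '[[[0,0,0,8,0,0,0],[0,0,0,14,0,0,0],[0,0,0,18,0,0,0],[0,0,0,21,0,0,0],[0,0,0,21,0,0,0]]]' 20
python3 -m creep '[[[0,0,0,0.5,0,0,0],[0,0,0,0.5,0,0,0]]]' 20
python3 - <<'E'
from h import *
st()
E
```

```text
time: 7.6
position: [0.6095, 0.1294, 0.28]
tool_rot: [0.117, 3.139, 0.0]
ft_force: [0.3, 0.1, 0.9]
grip_width: 0.005
time: 8.1
position: [0.6097, 0.1294, 0.2605]
tool_rot: [0.119, 3.138, 0.001]
ft_force: [-0.4, -1.0, 2.7]
grip_width: 0.004
time: 8.3
position: [0.6097, 0.1294, 0.2602]
tool_rot: [0.119, 3.138, 0.001]
ft_force: [-0.9, 0.0, 4.7]
grip_width: 0.008
t 8.3 pos [0.6097 0.1294 0.2602] F [-0.8869  0.0491  4.6796] g 0.008
axes
 [[-0.9971  0.0756  0.0012]
 [ 0.0756  0.9971  0.0008]
 [-0.0012  0.0009 -1.    ]] q [-0.756   0.2768  0.6259  1.4877 -0.163   1.4282  1.3699]
```

```bash

python3 -m creep '[[[0,0,0,1,0,0,0],[0,0,0,1.5,0,0,0],[0,0,0,1.5,0,0,0]]]' 20
python3 -m creep '[[[0,0,0,-45,0,0,0],[0,0,0,-90,0,0,0],[0.65,0,0,-130,0,0,0],[0.65,0,0,-140,0,0,0]]]' 20
cat >> h.py <<'E'
YS=-.170; LN=np.array([-np.sin(YS),np.cos(YS),0]); LX=np.array([np.cos(YS),np.sin(YS),0])  # lane dir, trimmer x
EYE=np.array([.5661,-.1432,.106]); c35,s35=np.cos(np.radians(35)),np.sin(np.radians(35))
TY=LN*c35+[0,0,s35]; TZ=-LN*s35+[0,0,c35]; ORG=EYE-.07*TY
E
python3 - <<'E'
from h import *
s=st()
im=ctrl.get_image("top"); im2=ctrl.get_image("scene")
for c,b in blobs("scene",im2,(0,120,50),(6,255,255),(290,150,345,200)): print(c,b)
print("lever tip px expected level",proj("scene",np.r_[AX,.26]+.09*TAN))
Rt=tool(LX,-TZ,s); G=ORG-.022*TY
print("ORG",ORG); move(s,G+TZ*.09-.0*TZ,Rt); move(s,G-.015*TZ,Rt)
W=np.hstack([cv2.resize(im2[255:345,180:285],(400,343),interpolation=cv2.INTER_CUBIC),cv2.resize(im2[100:290,200:400],(400,380))[37:]])
cv2.imwrite("pics/lock.png",W[:,:,::-1])
E
```

```text
time: 8.6
position: [0.6098, 0.1294, 0.26]
tool_rot: [0.119, 3.138, 0.002]
ft_force: [-3.6, -0.3, 10.0]
grip_width: -0.0
time: 9.0
position: [0.6109, 0.1292, 0.4028]
tool_rot: [0.119, 3.132, 0.004]
ft_force: [-0.2, -0.9, 0.3]
grip_width: 0.111
t 9.0 pos [0.6109 0.1292 0.4028] F [-0.2292 -0.9051  0.3147] g 0.111
axes
 [[-0.9971  0.0757  0.0076]
 [ 0.0757  0.9971  0.002 ]
 [-0.0074  0.0026 -1.    ]] q [-0.7362  0.2701  0.644   1.2154 -0.1634  1.6987  1.3629]
[304.85 179.1 ] [302 176   7   7  20]
[324.2   187.125] [316 184  16   7  40]
lever tip px expected level [329.643  187.6107]
ORG [ 0.5564 -0.1997  0.0658]
shift mm [  38.036  -402.0967  274.4933] rot [-0.4529 -0.4866 -1.4252]
shift mm [  33.0046 -342.3593  360.6973] rot [-0.4529 -0.4866 -1.4252]
```

View pics/lock.png

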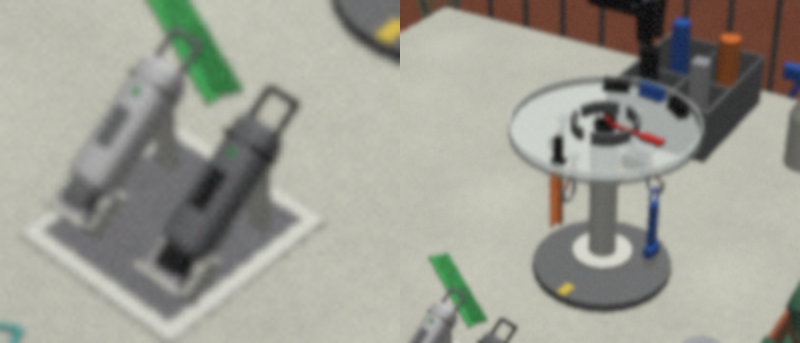

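The lever lies level at scene-crop (635,133), so the rack is locked. Joint 7 would overrun with the nearest yaw, so I take the other half turn of the grasp.

```bash

python3 -m creep '[[[0.65,10,-150,0,0,0,0.74],[0.65,10,-150,0,0,0,0.74],[0.65,10,-150,0,0,0,0.74],[0.65,10,-150,0,0,0,0.74],[0.65,10,-150,0,0,0,0.74]]]' 20
python3 -m creep '[[[0.65,0,0,0,0,0,0.74],[0.65,0,0,0,0,0,0.74],[0.65,0,0,0,0,0,0.74],[0.65,0,0,0,0,0,0.74],[0.65,0,0,0,0,0,0.74]]]' 20
python3 - <<'E'
from h import *
s=st(); Rt=tool(LX,-TZ,s);G=ORG-.022*TY
print("tumbler",plane("top",(453*.7,215*.7),0),"rim",plane("top",(458*.7,200*.7),.105))
move(s,G+TZ*.09,Rt); print(Rt.as_matrix())
E
```

```text
time: 9.6
position: [0.587, -0.022, 0.3956]
tool_rot: [-1.26, -2.875, 0.001]
ft_force: [-0.6, 1.7, -0.1]
grip_width: 0.614
time: 10.1
position: [0.5874, -0.0192, 0.395]
tool_rot: [-2.21, -2.23, 0.004]
ft_force: [0.4, 0.8, -0.5]
grip_width: 0.65
t 10.1 pos [ 0.5874 -0.0192  0.395 ] F [ 0.4403  0.8462 -0.5233] g 0.65
axes
 [[-0.0092  1.     -0.0036]
 [ 1.      0.0092 -0.0001]
 [-0.0001 -0.0036 -1.    ]] q [-0.7407  0.2153  0.897   1.3254 -0.1682  1.6826  0.1357]
tumbler [ 0.7469 -0.1389  0.    ] rim [ 0.7497 -0.1373  0.105 ]
shift mm [-248.7399  -44.1083  268.2424] rot [-0.0582  0.6096  0.1724]
[[ 0.1386  0.9856  0.097 ]
 [ 0.8073 -0.1692  0.5653]
 [ 0.5736  0.     -0.8192]]
```

```bash

python3 -m creep '[[[0.65,-215,-38,110,-0.058,0.61,0.172],[0.65,-215,-38,110,-0.058,0.61,0.172],[0.65,-215,-38,110,-0.058,0.61,0.172],[0.65,-215,-38,110,-0.058,0.61,0.172],[0.65,-215,-38,110,-0.058,0.61,0.172]]]' 20
python3 - <<'E'
from h import *
s=st(); Rt=tool(LX,-TZ,s);G=ORG-.022*TY
move(s,G+TZ*.09,Rt); move(s,G-.015*TZ,Rt)
E
```

```text
time: 10.6
position: [0.5508, -0.2383, 0.2836]
tool_rot: [-2.042, -1.719, -0.651]
ft_force: [0.3, 0.0, 0.5]
grip_width: 0.646
t 10.6 pos [ 0.5508 -0.2383  0.2836] F [0.291  0.0132 0.4901] g 0.646
axes
 [[ 0.1392  0.9854  0.0982]
 [ 0.8034 -0.1703  0.5706]
 [ 0.579  -0.0005 -0.8153]] q [ 0.0436  0.5226  0.9251  1.3967 -0.8533  1.8641  0.7579]
shift mm [-115.7158   -0.9289  109.9379] rot [ 0.0002 -0.0066 -0.0013]
shift mm [-116.4137   -0.9532  214.9356] rot [ 0.0002 -0.0066 -0.0013]
```

```bash

python3 -m creep '[[[0.65,-40,0,40,0,0,0],[0.65,-80,0,80,0,0,0],[0.65,-116,-1,110,0,-0.006,0],[0.65,-116,-1,110,0,-0.006,0],[0.65,-116,-1,110,0,-0.006,0]]]' 20
python3 -m creep '[[[0.65,0,0,30,0,0,0],[0.65,0,0,60,0,0,0],[0.65,0,0,85,0,0,0],[0.65,0,0,102,0,0,0],[0.65,0,0,105,0,0,0]]]' 20
python3 -m creep '[[[0.65,0,0,0,0,0,0],[0.65,0,0,0,0,0,0]]]' 20
python3 - <<'E'
from h import *
s=st(); Rt=tool(LX,-TZ,s);G=ORG-.022*TY
move(s,G-.015*TZ,Rt)
im=ctrl.get_image("top");im2=ctrl.get_image("scene")
W=np.hstack([cv2.resize(im2[240:345,170:290],(400,350),interpolation=cv2.INTER_CUBIC),cv2.resize(im[180:285,280:400],(400,350))])
cv2.imwrite("pics/pre.png",W[:,:,::-1])
E
```

```text
time: 11.1
position: [0.5464, -0.2653, 0.1286]
tool_rot: [-2.042, -1.729, -0.639]
ft_force: [-0.1, -0.7, 0.7]
grip_width: 0.648
time: 11.6
position: [0.5587, -0.2051, 0.0451]
tool_rot: [-2.039, -1.737, -0.643]
ft_force: [0.1, 0.3, 0.8]
grip_width: 0.65
time: 11.8
position: [0.5584, -0.2087, 0.0461]
tool_rot: [-2.045, -1.736, -0.643]
ft_force: [-1.0, -0.6, -0.2]
grip_width: 0.647
t 11.8 pos [ 0.5584 -0.2087  0.0461] F [-0.9586 -0.6152 -0.1735] g 0.647
axes
 [[ 0.1315  0.9865  0.0978]
 [ 0.8121 -0.1637  0.5601]
 [ 0.5685  0.0058 -0.8227]] q [ 0.0321  0.7133  0.8239  1.6519 -0.9655  1.531   0.9896]
shift mm [-3.6588 -3.5264  3.7752] rot [0.0016 0.0061 0.0078]
```

View pics/pre.png

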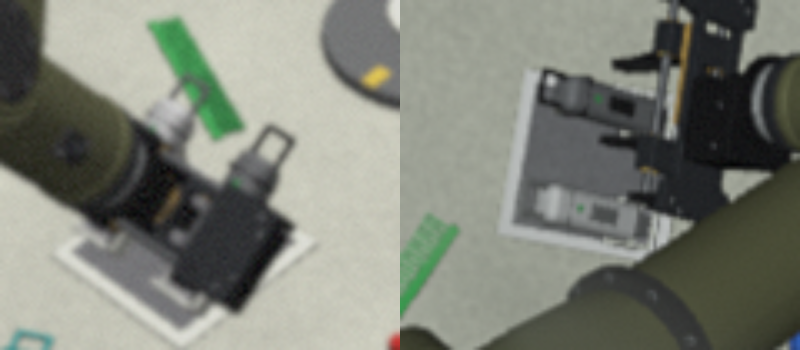

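The fingers straddle the grey trimmer: top-crop finger tips at (620,65) and (615,142), with the body between. I make a small correction and close.

```bash

python3 -m creep '[[[0.65,-3,-2,3,0,0.005,0.007],[0,-3,-2,3,0,0.005,0.007],[0,-3,-2,3,0,0.005,0.007],[0,-3,-2,3,0,0.005,0.007],[0,-3,-2,3,0,0.005,0.007]]]' 50
python3 -m creep '[[[0,0,0,0,0,0,0],[0,0,0,0,0,0,0],[0,0,0,0,0,0,0]]]' 50
python3 - <<'E'
from h import *
s=st()
E
```

```text
time: 12.4
position: [0.5551, -0.2075, 0.0404]
tool_rot: [-2.043, -1.724, -0.643]
ft_force: [-8.3, 2.8, 5.3]
grip_width: 0.373
time: 12.7
position: [0.5549, -0.2075, 0.0404]
tool_rot: [-2.043, -1.723, -0.643]
ft_force: [-5.7, 0.7, 2.4]
grip_width: 0.365
t 12.7 pos [ 0.5549 -0.2075  0.0404] F [-5.6933  0.6706  2.3862] g 0.365
axes
 [[ 0.1389  0.9858  0.0948]
 [ 0.8068 -0.1681  0.5664]
 [ 0.5742 -0.0021 -0.8187]] q [ 0.0374  0.7205  0.8196  1.658  -0.9694  1.5312  0.9926]
```

```bash

python3 -m creep '[[[0,0,0,-10,0,0,0],[0,0,0,-30,0,0,0],[0,0,0,-55,0,0,0],[0,0,0,-80,0,0,0],[0,0,0,-100,0,0,0]]]' 50
python3 -m creep '[[[0,0,0,-50,0,0,0],[0,0,0,-60,0,0,0],[0,0,0,-60,0,0,0],[0,0,0,-60,0,0,0]]]' 50
python3 - <<'E'
from h import *
s=st()
M=R.from_rotvec(s["tool_rot"])
im=ctrl.get_image("top");im2=ctrl.get_image("scene")
e=s["position"]+M.apply([.092,0,-.015])
a=proj("scene",e);b=proj("top",e);print("pred eye",e,a,b)
def cr(im,c):
    x,y=int(c[0]),int(c[1]); print(x-30,y-30); return cv2.resize(im[y-30:y+30,x-30:x+30],(400,400),interpolation=cv2.INTER_CUBIC)
W=np.hstack([cr(im2,a),cr(im,b)]);cv2.imwrite("pics/lift.png",W[:,:,::-1])
E
```

```text
time: 13.2
position: [0.5468, -0.2674, 0.125]
tool_rot: [-2.049, -1.727, -0.646]
ft_force: [-0.1, -0.1, -1.6]
grip_width: 0.362
time: 13.6
position: [0.5406, -0.2981, 0.1711]
tool_rot: [-2.045, -1.724, -0.645]
ft_force: [-0.1, 1.1, -2.6]
grip_width: 0.363
t 13.6 pos [ 0.5406 -0.2981  0.1711] F [-0.0595  1.0562 -2.6102] g 0.363
axes
 [[ 0.1382  0.9856  0.0969]
 [ 0.8072 -0.1688  0.5656]
 [ 0.5738  0.     -0.819 ]] q [ 0.1686  0.6761  0.8819  1.431  -0.8902  1.777   0.9379]
pred eye [ 0.5518 -0.2323  0.2362] [224.9759 256.8561] [365.8775 204.4827]
194 226
335 174
```

View pics/lift.png

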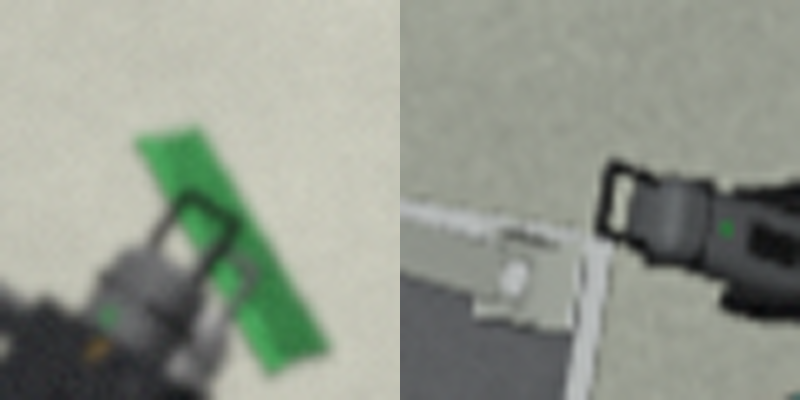

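The eye bar is at scene px (225.8,257.0) and top px (366.5,203.7), within a pixel of the prediction, so the grasp is as modelled.

```bash
cat >> h.py <<'E'
EYT=np.array([.092,0,-.015])
SEAT=np.r_[AX,.1795]+.085*OUT
def pose(th,out,up,s,eyt=None):  # theta deg, bar offset mm outward/up of seat
    th=np.radians(th); Y=-OUT*np.cos(th)+[0,0,np.sin(th)]; Z=OUT*np.sin(th)+[0,0,np.cos(th)]
    Rt=R.from_matrix(np.c_[Y,np.cross(-Z,Y),-Z]); b=SEAT+OUT*out/1000+[0,0,up/1000]
    T=b-Rt.apply(EYT if eyt is None else eyt); move(s,T,Rt); return T,Rt
E
python3 - <<'E'
from h import *
s=st(); M=R.from_rotvec(s["tool_rot"])
e,d=tri((225.8,257.05),(366.5,203.7)); print("eye",e,d,"in tool",M.inv().apply(e-s["position"]))
print(pose(10,75,27,s))
E
```

```text
t 13.7 pos [ 0.5405 -0.2967  0.1702] F [ 0.0185 -0.2128 -2.2147] g 0.366
axes
 [[ 0.138   0.9859  0.0948]
 [ 0.8063 -0.1674  0.5673]
 [ 0.5751 -0.0019 -0.8181]] q [ 0.1675  0.6769  0.8809  1.4323 -0.8901  1.7773  0.9379]
eye [ 0.5541 -0.2333  0.2372] 0.0012910154322995915 in tool [ 0.0916  0.0027 -0.0176]
shift mm [149.2468 -47.1895  98.194 ] rot [ 0.0335 -0.438  -0.0856]
(array([ 0.5239, -0.1128,  0.1758]), Rotation.from_matrix(array([[ 0.0758,  0.997 ,  0.0134],
                            [ 0.9819, -0.0769,  0.1731],
                            [ 0.1736,  0.    , -0.9848]])))
```

```bash

python3 -m creep '[[[0,40,-10,15,0.008,-0.1,-0.02],[0,80,-22,40,0.017,-0.22,-0.043],[0,115,-35,70,0.025,-0.33,-0.065],[0,149,-47,98,0.033,-0.438,-0.086],[0,149,-47,98,0.033,-0.438,-0.086]]]' 55
python3 -m creep '[[[0,0,0,0,0,0,0],[0,0,0,0,0,0,0]]]' 55
python3 - <<'E'
from h import *
s=st(); M=R.from_rotvec(s["tool_rot"])
im=ctrl.get_image("top");im2=ctrl.get_image("scene")
e=s["position"]+M.apply(EYT);a=proj("scene",e);b=proj("top",e);hs=proj("scene",SEAT);ht=proj("top",SEAT)
print("eye",e,a,b,"seat",SEAT,hs,ht, "tip top",proj("scene",SEAT+.012*OUT+[0,0,.0185]))
W=np.hstack([cv2.resize(im2[180:255,225:300],(400,400),interpolation=cv2.INTER_CUBIC),cv2.resize(im[190:265,235:310],(400,400),interpolation=cv2.INTER_CUBIC)]);cv2.imwrite("pics/pre2.png",W[:,:,::-1])
for o in(75,40,20,0): pose(10,o,27,s)
E
```

```text
time: 14.2
position: [0.524, -0.1098, 0.1757]
tool_rot: [-2.211, -2.057, -0.191]
ft_force: [-0.5, 0.9, -1.9]
grip_width: 0.363
time: 14.4
position: [0.5237, -0.1101, 0.1758]
tool_rot: [-2.207, -2.056, -0.193]
ft_force: [0.3, -1.2, -2.0]
grip_width: 0.364
t 14.4 pos [ 0.5237 -0.1101  0.1758] F [ 0.3407 -1.2076 -1.9669] g 0.364
axes
 [[ 0.0693  0.9975  0.0122]
 [ 0.9823 -0.0704  0.1734]
 [ 0.1739 -0.     -0.9848]] q [-0.6917  0.2279  1.1011  1.8079 -0.3816  1.3085  0.4489]
eye [ 0.5299 -0.0224  0.2065] [267.1546 219.9711] [279.6267 213.8061] seat [0.5365 0.0498 0.1795] [283.6737 216.0338] [250.9542 212.1633] tip top [281.0744 212.3762]
shift mm [-2.5786  0.3926 -0.4246] rot [-0.0011 -0.0002  0.0065]
shift mm [31.8876  0.6225  5.6607] rot [-0.0011 -0.0002  0.0065]
shift mm [51.5825  0.7539  9.138 ] rot [-0.0011 -0.0002  0.0065]
shift mm [71.2775  0.8852 12.6153] rot [-0.0011 -0.0002  0.0065]
```

View pics/pre2.png

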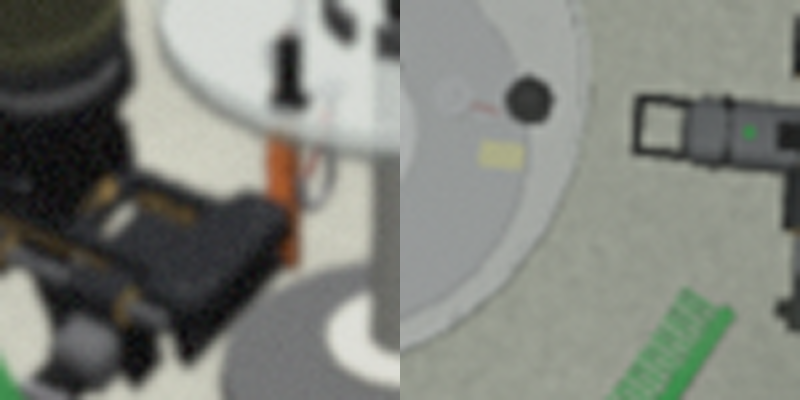

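The post is at top-crop (529,100), the gate at (483,106) and the loop bar at (638,125). The hook seems about 4 mm to +x of my model, so I check the rack axis and post against it numerically.

```bash
python3 - <<'E'
from h import *
im=ctrl.get_image("top");im2=ctrl.get_image("scene")
for c,b in blobs("t",im,(0,0,0),(180,255,60),(250,200,270,218),10): print("post top px",c,b,"z.284",plane("top",c,.282), "z.246",plane("top",c,.246))
print("model post", np.r_[AX,0]+.108*OUT)
print("gate px plane .2075", plane("top",(250.5,209.9),.2075),"model seat",SEAT)
for c,b in blobs("s",im2,(0,0,0),(180,255,60),(272,182,286,202),8): print("post scene",c,b)
print(proj("scene",np.r_[AX,.265]+.108*OUT))
for lo,hi in(((0,60,30),(8,255,255)),((170,60,30),(180,255,255))):
  for c,b in blobs("s",im2,lo,hi,(278,195,296,216),3): print("gate scene",c,b)
  for c,b in blobs("t",im,lo,hi,(240,203,258,216),3): print("gate top",c,b)
for z in (40,16): 
  r=-10 if z==40 else 8
  for n in("scene","top"): print(n,"gate end",z,proj(n,SEAT+r/1000*OUT+[0,0,z/1000]))
# rim fit
for n,X in(("top",im),):
    e=cv2.HoughCircles(cv2.cvtColor(X,cv2.COLOR_RGB2GRAY),cv2.HOUGH_GRADIENT,1,100,param1=80,param2=20,minRadius=48,maxRadius=62); print(e)
    if e is not None: print(plane("top",e[0,0,:2],.257))
E
```

```text
post top px [258.8947 208.2895] [256 205   7   7  38] z.284 [0.5331 0.0282 0.282 ] z.246 [0.5378 0.0287 0.246 ]
model post [0.5347 0.0268 0.    ]
gate px plane .2075 [0.5386 0.0501 0.2075] model seat [0.5365 0.0498 0.1795]
post scene [278.5556 193.8889] [277 188   4  12  27]
[278.531  192.8963]
scene gate end 40 [285.8406 202.0729]
top gate end 40 [246.4214 209.794 ]
scene gate end 16 [281.9463 212.4786]
top gate end 16 [253.9436 211.6608]
[[[213.5 205.5  55. ]]]
[0.5417 0.1367 0.257 ]
```

Hook and post agree with the model to about 2 mm, well inside the loop's ±6 mm of play. I push the bar in over the tip.

```bash

python3 -m creep '[[[0,16,0.5,2.8,-0.001,0,0.006],[0,32,0.6,5.7,-0.001,0,0.006],[0,42,0.7,7.5,-0.001,0,0.006],[0,50,0.7,8.8,-0.001,0,0.006],[0,55,0.8,9.7,-0.001,0,0.006]]]' 55
python3 -m creep '[[[0,4,0,0.7,0,0,0],[0,8,0,1.4,0,0,0],[0,12,0,2.1,0,0,0],[0,16,0,2.8,0,0,0],[0,18,0,3.2,0,0,0]]]' 55
python3 -m creep '[[[0,0,0,0,0,0,0],[0,0,0,0,0,0,0]]]' 55
python3 - <<'E'
from h import *
s=st(); M=R.from_rotvec(s["tool_rot"])
im=ctrl.get_image("top");im2=ctrl.get_image("scene")
W=np.hstack([cv2.resize(im2[180:255,240:315],(400,400),interpolation=cv2.INTER_CUBIC),cv2.resize(im[190:265,235:310],(400,400),interpolation=cv2.INTER_CUBIC)]);cv2.imwrite("pics/in.png",W[:,:,::-1])
for u in(27,10,0,-2): pose(10,-1,u,s)
E
```

```text
time: 15.1
position: [0.5292, -0.0593, 0.1765]
tool_rot: [-2.224, -2.043, -0.194]
ft_force: [-0.5, 0.9, -2.7]
grip_width: 0.361
time: 15.6
position: [0.5308, -0.041, 0.1765]
tool_rot: [-2.224, -2.045, -0.193]
ft_force: [-1.0, -3.0, -1.0]
grip_width: 0.363
time: 15.8
position: [0.5307, -0.0411, 0.1766]
tool_rot: [-2.224, -2.044, -0.194]
ft_force: [0.1, -0.7, -1.1]
grip_width: 0.361
t 15.8 pos [ 0.5307 -0.0411  0.1766] F [ 0.0958 -0.7218 -1.1078] g 0.361
axes
 [[ 0.0828  0.9964  0.0164]
 [ 0.9817 -0.0843  0.1709]
 [ 0.1717  0.0019 -0.9852]] q [-0.8327  0.172   1.0834  1.8358 -0.3383  1.2684  0.2709]
shift mm [ 3.8286 -1.2953  1.5312] rot [ 0.0032  0.002  -0.007 ]
shift mm [ 0.9102 -1.3279 18.2788] rot [ 0.0032  0.002  -0.007 ]
shift mm [-0.8065 -1.3471 28.1303] rot [ 0.0032  0.002  -0.007 ]
shift mm [-1.1498 -1.351  30.1006] rot [ 0.0032  0.002  -0.007 ]
```

View pics/in.png

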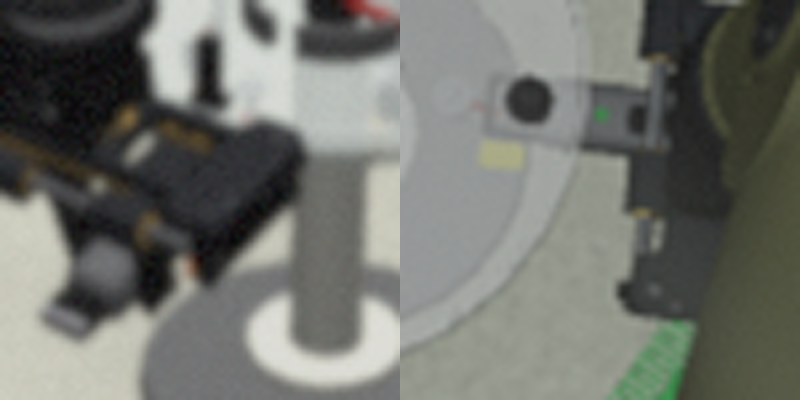

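The loop surrounds the gate, its bar at top-crop (488,104), about 3–4 mm short of being above the seat. I go in the rest, then straight down.

```bash

python3 -m creep '[[[0,2.5,-0.5,0.6,0.003,0.002,-0.006],[0,5,-0.8,1.3,0.003,0.002,-0.006],[0,5,-0.8,1.3,0.003,0.002,-0.006],[0,5,-0.8,1.3,0.003,0.002,-0.006]]]' 55
python3 -m creep '[[[0,-0.9,0,5,0,0,0],[0,-1.7,0,10,0,0,0],[0,-2.6,0,15,0,0,0],[0,-3.4,0,20,0,0,0],[0,-4.2,0,24,0,0,0]]]' 55
python3 -m creep '[[[0,0,0,0,0,0,0],[0,0,0,0,0,0,0]]]' 55
python3 - <<'E'
from h import *
s=st()
im=ctrl.get_image("top");im2=ctrl.get_image("scene")
W=np.hstack([cv2.resize(im2[180:255,240:315],(400,400),interpolation=cv2.INTER_CUBIC),cv2.resize(im[190:235,230:275],(400,400),interpolation=cv2.INTER_CUBIC)]);cv2.imwrite("pics/down.png",W[:,:,::-1])
pose(10,-1,0,s)
E
```

```text
time: 16.3
position: [0.5304, -0.0371, 0.176]
tool_rot: [-2.217, -2.049, -0.192]
ft_force: [0.7, -5.0, -1.7]
grip_width: 0.363
time: 16.8
position: [0.5296, -0.0342, 0.1505]
tool_rot: [-2.212, -2.048, -0.192]
ft_force: [-0.1, 0.0, -1.7]
grip_width: 0.361
time: 17.0
position: [0.53, -0.0348, 0.1513]
tool_rot: [-2.213, -2.049, -0.193]
ft_force: [-0.8, -0.5, -1.2]
grip_width: 0.362
t 17.0 pos [ 0.53   -0.0348  0.1513] F [-0.8178 -0.4584 -1.2172] g 0.362
axes
 [[ 0.0758  0.997   0.0122]
 [ 0.9818 -0.0768  0.1737]
 [ 0.1741 -0.0012 -0.9847]] q [-0.8171  0.2067  1.0675  1.8663 -0.3757  1.2295  0.3039]
shift mm [-2.6437 -0.1055  2.1002] rot [-0.0012 -0.0005 -0.    ]
```

View pics/down.png

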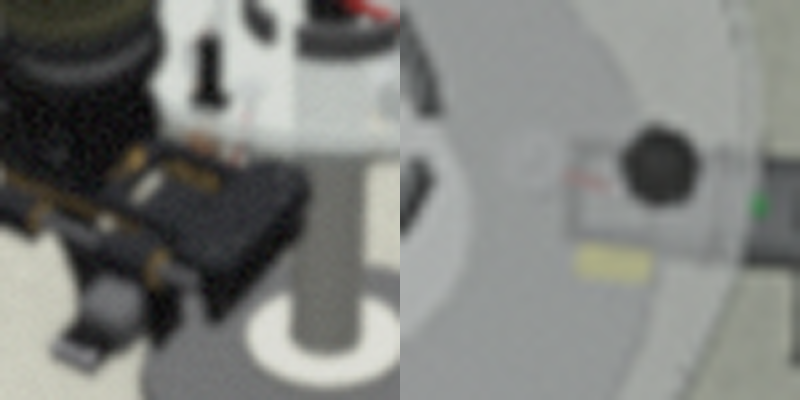

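The red gate lies shut across the loop at top-crop (568–605,180), behind the bar at x≈575. The radial force is back to zero, so the loop is captured about 2.5 mm inward of the seat. Now I work out the swing to vertical, pivoting about the bar.

```bash
python3 - <<'E'
from h import *
s=st()
for th in (17,24,31,38,45): print(th); pose(th,0,0.5,s)
E
```

```text
t 17.1 pos [ 0.5304 -0.0351  0.1517] F [-0.6493  1.0199 -1.4863] g 0.359
axes
 [[ 0.0759  0.997   0.0132]
 [ 0.9818 -0.0771  0.1735]
 [ 0.174  -0.0002 -0.9847]] q [-0.817   0.2062  1.0679  1.8658 -0.3754  1.2294  0.3039]
17
shift mm [-0.7747 -0.4754 13.0234] rot [-0.0002  0.1218 -0.0002]
24
shift mm [ 3.069  -0.4741 23.736 ] rot [-0.0002  0.244  -0.0002]
31
shift mm [ 8.1896 -0.4732 33.9003] rot [-0.0001  0.3661 -0.0002]
38
shift mm [14.5107 -0.4727 43.3647] rot [-0.0001  0.4883 -0.0002]
45
shift mm [21.9382 -0.4726 51.9883] rot [-0.0001  0.6105 -0.0003]
```

```bash

python3 -m creep '[[[0,-1.7,-0.2,5.5,0,0.049,0],[0,-0.9,-0.4,10.5,0,0.098,0],[0,0.2,-0.5,15.2,0,0.147,0],[0,1.5,-0.5,19.5,0,0.196,0],[0,3.1,-0.5,23.7,0,0.244,0]]]' 55
python3 -m creep '[[[0,0.9,0,4.5,0,0.049,0],[0,1.9,0,8.9,0,0.098,0],[0,3.2,0,13.3,0,0.147,0],[0,4.7,0,17.6,0,0.196,0],[0,6.4,0,21.8,0,0.244,0]]]' 55
python3 -m creep '[[[0,0,0,0,0,0,0],[0,0,0,0,0,0,0]]]' 55
python3 - <<'E'
from h import *
s=st(); M=R.from_rotvec(s["tool_rot"]);e=s["position"]+M.apply(EYT)-SEAT; print("bar out,tan,up mm",1e3*np.array([e@OUT,e@TAN,e[2]]))
pose(38,0,0.5,s)
E
```

```text
time: 17.6
position: [0.5308, -0.0283, 0.1291]
tool_rot: [-2.072, -1.918, -0.443]
ft_force: [0.4, -0.2, -3.0]
grip_width: 0.366
time: 18.1
position: [0.532, -0.0138, 0.1116]
tool_rot: [-1.918, -1.775, -0.662]
ft_force: [-0.5, -0.0, -2.3]
grip_width: 0.365
time: 18.3
position: [0.5318, -0.0141, 0.1115]
tool_rot: [-1.92, -1.776, -0.659]
ft_force: [0.5, 0.7, -1.4]
grip_width: 0.36
t 18.3 pos [ 0.5318 -0.0141  0.1115] F [ 0.5069  0.6975 -1.3961] g 0.36
axes
 [[ 0.0616  0.997   0.0477]
 [ 0.7869 -0.0779  0.6121]
 [ 0.6139 -0.0001 -0.7894]] q [-0.3548  0.4396  0.897   1.8864 -0.9228  1.4595  0.8187]
bar out,tan,up mm [0.6118 0.3175 0.3291]
shift mm [ 0.6205 -0.2455  0.4411] rot [ 0.0005  0.0022 -0.0009]
```

```bash

python3 -m creep '[[[0,0.9,0,4.5,0,0.049,0],[0,2,0,9,0,0.098,0],[0,3.4,0,13.5,0,0.147,0],[0,5,0,17.8,0,0.196,0],[0,6.8,0,22,0,0.244,0]]]' 55
python3 -m creep '[[[0,0.8,0,4.3,0,0.047,0],[0,1.8,0,8.5,0,0.093,0],[0,3,0,12.7,0,0.14,0],[0,3,0,12.7,0,0.14,0],[0,3,0,12.7,0,0.14,0]]]' 55
python3 - <<'E'
from h import *
s=st(); M=R.from_rotvec(s["tool_rot"]);e=s["position"]+M.apply(EYT)-SEAT; print("bar out,tan,up mm",1e3*np.array([e@OUT,e@TAN,e[2]]))
T,Rt=pose(60,0,0.3,s)
# keep tool orientation, swing grasp point about the bar; grasp point in tool = (0,0,-.0187)
v=EYT-np.array([0,0,-.0187]); b=SEAT+[0,0,.0003]
g0=Rt.apply(-v)  # bar -> grasp at th=60
for dth in (6,12,18,24,30,32):
    ax=Rt.as_matrix()[:,1]; g=R.from_rotvec(ax*np.radians(dth)).apply(g0)
    print(dth,"dir up",g); move(s,b+g-Rt.apply([0,0,-.0187]),Rt)
E
```

```text
time: 18.8
position: [0.5337, 0.0054, 0.0988]
tool_rot: [-1.753, -1.625, -0.855]
ft_force: [0.4, -0.6, -1.9]
grip_width: 0.363
time: 19.3
position: [0.5343, 0.0169, 0.093]
tool_rot: [-1.656, -1.534, -0.954]
ft_force: [-0.6, 0.3, -1.9]
grip_width: 0.362
t 19.3 pos [0.5343 0.0169 0.093 ] F [-0.6461  0.2745 -1.8553] g 0.362
axes
 [[ 0.0384  0.997   0.0667]
 [ 0.5009 -0.077   0.8621]
 [ 0.8647  0.0003 -0.5023]] q [-0.0911  0.6581  0.7175  1.8696 -1.1915  1.7122  1.054 ]
bar out,tan,up mm [-0.3611  0.3178  0.6255]
shift mm [-0.4219 -0.339   0.0995] rot [0.0002 0.0027 0.0002]
6 dir up [-0.0031 -0.0407 -0.0825]
shift mm [-0.2787 -0.3404  9.736 ] rot [0.0002 0.0027 0.0002]
12 dir up [-0.0025 -0.0319 -0.0864]
shift mm [ 0.8711 -0.3417 19.3048] rot [0.0002 0.0027 0.0002]
18 dir up [-0.0017 -0.0227 -0.0892]
shift mm [ 3.0147 -0.3427 28.701 ] rot [0.0002 0.0027 0.0002]
24 dir up [-0.001  -0.0133 -0.0911]
shift mm [ 6.1288 -0.3434 37.8216] rot [0.0002 0.0027 0.0002]
30 dir up [-0.0003 -0.0037 -0.092 ]
shift mm [10.1792 -0.3439 46.5668] rot [0.0002 0.0027 0.0002]
32 dir up [-0.     -0.0005 -0.0921]
shift mm [11.73   -0.3441 49.3817] rot [0.0002 0.0027 0.0002]
```

```bash

python3 -m creep '[[[0,0,0,0,0,0,0],[0,0,0,0,0,0,0],[0,0,0,0,0,0,0]]]' 4
python3 -m creep '[[[0,-0.3,-0.3,4.8,0,0,0],[0,-0.3,-0.3,9.7,0,0,0],[0,0.2,-0.3,14.5,0,0,0],[0,0.9,-0.3,19.3,0,0,0],[0,1.9,-0.3,24,0,0,0]]]' 4
python3 -m creep '[[[0,1.2,0,4.7,0,0,0],[0,2.6,0,9.3,0,0,0],[0,4.2,0,13.8,0,0,0],[0,6.1,0,18.2,0,0,0],[0,8.2,0,22.6,0,0,0]]]' 4
python3 -m creep '[[[0,0,0,0,0,0,0],[0,0,0,0,0,0,0]]]' 4
python3 - <<'E'
from h import *
s=st(); print("torque",s["torque"])
im2=ctrl.get_image("scene");im=ctrl.get_image("top")
cv2.imwrite("pics/vert.png",np.hstack([cv2.resize(im2[175:265,240:330],(400,400)),cv2.resize(im[190:235,230:275],(400,400))])[:,:,::-1])
E
```

```text
time: 19.6
position: [0.5342, 0.0171, 0.0935]
tool_rot: [-1.655, -1.533, -0.955]
ft_force: [0.5, 0.5, -2.2]
grip_width: 0.375
time: 20.1
position: [0.5355, 0.0394, 0.0828]
tool_rot: [-1.654, -1.531, -0.956]
ft_force: [1.3, 1.3, 0.6]
grip_width: 0.369
time: 20.6
position: [0.5373, 0.0625, 0.0785]
tool_rot: [-1.655, -1.531, -0.955]
ft_force: [1.1, -0.6, 1.7]
grip_width: 0.369
time: 20.8
position: [0.5371, 0.0625, 0.0785]
tool_rot: [-1.655, -1.532, -0.955]
ft_force: [0.1, 0.7, 1.9]
grip_width: 0.367
t 20.8 pos [0.5371 0.0625 0.0785] F [0.1163 0.6711 1.8521] g 0.367
axes
 [[ 0.0387  0.997   0.0668]
 [ 0.4988 -0.0772  0.8632]
 [ 0.8658 -0.0001 -0.5003]] q [-0.1528  0.6466  0.69    1.9189 -1.2379  1.6469  1.0457]
torque [-0.6804  0.0788 -0.0638]
```

```bash

python3 -m creep '[[[0.65,0,0,0,0,0,0],[0.65,0,0,0,0,0,0],[0.65,0,0,0,0,0,0],[0.65,0,0,0,0,0,0],[0.65,0,0,0,0,0,0]]]' 4
python3 -m creep '[[[0.65,0,0,-10,0,0,0],[0.65,0,0,-30,0,0,0],[0.65,0,0,-60,0,0,0],[0.65,0,0,-90,0,0,0],[0.65,0,0,-120,0,0,0]]]' 4
python3 -m creep '[[[0.65,0,0,-30,0,0,0],[0.65,0,0,-60,0,0,0],[0.65,0,0,-80,0,0,0],[0.65,0,0,-80,0,0,0],[0.65,0,0,-80,0,0,0]]]' 4
python3 - <<'E'
from h import *
s=st()
print("px hook",proj("scene",SEAT),"com",proj("scene",SEAT-[0,0,.07]),"head",proj("scene",SEAT-[0,0,.14]))
im=[ctrl.get_image("scene") for i in range(8)]
d=[int(cv2.absdiff(im[0],x)[190:290,260:310].max(axis=2).max()) for x in im]
print(d,[round(float(cv2.absdiff(im[0],x)[190:290,260:310].mean()),2) for x in im])
np.save("im.npy",im)
for c,b in blobs("s",im[-1],(0,0,0),(180,90,110),(262,195,305,280),20): print(c,b)
E
```

```text
time: 21.4
position: [0.5371, 0.0622, 0.0782]
tool_rot: [-1.656, -1.531, -0.955]
ft_force: [0.3, -0.6, 0.2]
grip_width: 0.637
time: 21.9
position: [0.5289, -0.0441, 0.1399]
tool_rot: [-1.657, -1.532, -0.956]
ft_force: [0.3, -0.2, 0.2]
grip_width: 0.654
time: 22.4
position: [0.5236, -0.1113, 0.1786]
tool_rot: [-1.657, -1.531, -0.956]
ft_force: [-0.3, -0.0, -0.2]
grip_width: 0.648
t 22.4 pos [ 0.5236 -0.1113  0.1786] F [-0.3001 -0.0125 -0.2118] g 0.648
axes
 [[ 0.0396  0.9969  0.0685]
 [ 0.4994 -0.0791  0.8627]
 [ 0.8655  0.0001 -0.501 ]] q [ 0.0849  0.6583  0.7892  1.6712 -1.0829  1.9381  1.0193]
px hook [283.6737 216.0338] com [283.6666 236.6945] head [283.6588 256.2467]
[0, 26, 42, 49, 49, 49, 50, 49] [0.0, 1.7, 1.77, 1.8, 1.84, 1.83, 1.82, 1.79]
[278.7692 197.3846] [276 195   6   6  26]
[299.7921 227.4086] [294 210  11  35 279]
[283.393  238.7314] [277 214  15  45 458]
[285.6037 267.0549] [267 252  38  22 164]
```

```bash

python3 -m creep '[[[0.65,26,0,-45,0,0,0],[0.65,52,0,-80,0,0,0],[0.65,78,0,-105,0,0,0],[0.65,87,0,-110,0,0,0],[0.65,87,0,-110,0,0,0]]]' 4
for i in 1 2 3; do python3 -m creep '[[[0.65,0,0,0,0,0,0],[0.65,0,0,0,0,0,0],[0.65,0,0,0,0,0,0],[0.65,0,0,0,0,0,0],[0.65,0,0,0,0,0,0]]]' 4 >/dev/null; done
python3 - <<'E'
from h import *
s=st()
im=[ctrl.get_image("scene") for i in range(10)];T=ctrl.get_image("top")
for x in im[::3]:
    for c,b in blobs("s",x,(0,0,0),(180,90,110),(276,208,292,266),100): print(c,b)
for c,b in blobs("t",T,(0,120,50),(6,255,255),(205,150,225,215)): print("lever top",c,b)
for c,b in blobs("t",T,(0,0,0),(180,255,60),(250,200,270,218),10): print("post",c)
print("model hook/head",proj("scene",SEAT),proj("scene",SEAT-[0,0,.142]))
W=np.vstack([np.hstack([cv2.resize(im[-1][170:270,235:335],(400,400),interpolation=cv2.INTER_CUBIC),cv2.resize(T[185:245,225:285],(400,400),interpolation=cv2.INTER_CUBIC)]),
 np.hstack([cv2.resize(T[60:300,120:440],(266,200)),cv2.resize(im[-1],(267,200)),cv2.resize(im[-1][250:350,170:290],(267,200))])])
cv2.imwrite("pics/final.png",W[:,:,::-1])
E
```

```text
time: 23.3
position: [0.5198, -0.1629, 0.3112]
tool_rot: [-1.656, -1.535, -0.959]
ft_force: [-0.9, 0.0, -0.0]
grip_width: 0.651
t 24.8 pos [ 0.5198 -0.1619  0.3089] F [-1.1155 -0.0749 -0.4008] g 0.651
axes
 [[ 0.039   0.997   0.0671]
 [ 0.4989 -0.0776  0.8632]
 [ 0.8658 -0.0002 -0.5004]] q [ 0.3001  0.5126  0.5982  1.4799 -0.987   2.0451  0.8009]
[283.4352 238.7261] [276 214  16  45 471]
[283.4241 238.538 ] [276 214  16  45 474]
[283.392  238.6583] [276 214  16  45 477]
[283.389  238.7294] [276 214  16  45 473]
lever top [216.2024 184.3452] [211 165  11  42 168]
post [258.9444 208.2778]
model hook/head [283.6737 216.0338] [283.6585 256.7898]
```

View pics/final.png

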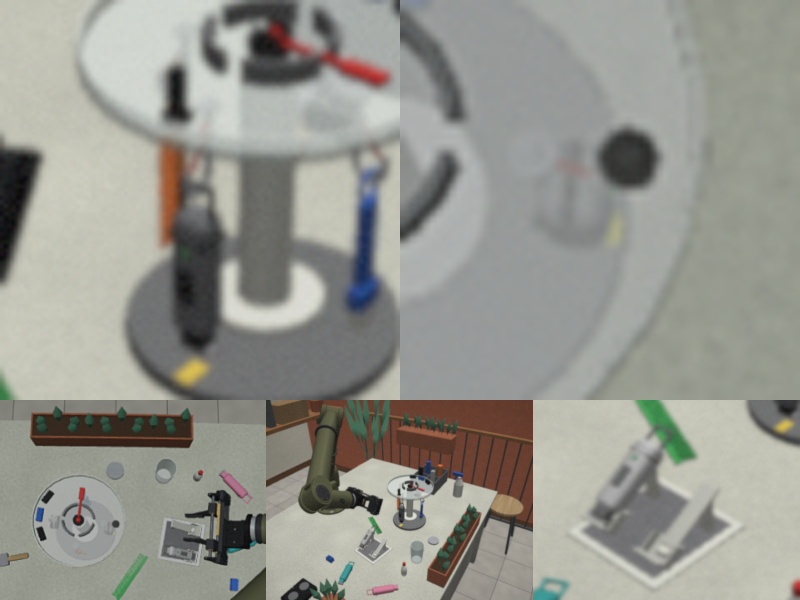

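The picture shows the grey trimmer hanging upright from the hook at crop (195,270), the gate closed over the bar, the lever level, and the silver trimmer still in its lane. The trimmer's position varied by under 0.2 px over 0.5 s.

```bash
python3 -c "
from bench import ctrl
print(ctrl.close_job())"
```

```text
the job is handed in; nothing more can be done
None
```

The grey trimmer is back on the rack, hanging from the snap hook with the gate shut behind its loop. The job was handed in at about 25 s of the 67 s allowed.

- **Rack:** I gripped the finger post and turned the rack about 0.53 rad, which put the empty hook over the yellow mark.
- **Lock:** I pressed the lever down until it stopped at z 0.260 with about 10 N on it. The post was still in place at the end.
- **Trimmer:** I lifted it square out of the stand, pushed the loop in past the gate (about 5 N on the wrist), and lowered the bar into the hook. I then swung it upright, let go and backed away.

**Last checks:**
- In the last picture the gate lies closed over the loop and the lever is level.
- The trimmer hangs within 0.3 px of where the hook should be, and moved less than 0.2 px over half a second.
- The silver trimmer and the other things look unmoved. I judged that from the last picture, not by measuring each one.

**Disagreements and margins:** The camera and arm positions differed by 2–3 mm, within the loop's play. The first of eight pictures taken just after letting go differed from the rest, probably while things settled; later ones showed no motion. The arm was parked with joint 6 at 2.045, just inside its 2.05 limit.

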